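# Turn the sample carousel to bring the open tin to the pointer

### The arm

A 6-joint arm with a two-finger parallel gripper is mounted at the origin on a cart in front of the work surface, level with it; the furniture and walls round the work are solid. World frame = base frame: x ahead of the robot, y to its left, z up, the work surface at z = 0. Lengths are in m, angles in degrees, forces in N, time in s.
With the tool pointing down it reaches from about 0.425 to 0.925 m from the base axis. Payload 12.5 kg.
Tool frame: the origin (TCP) lies at the very end of the fingers, on their centre line; the grasp point (between the pads) lies 19 mm behind it; z points along the fingers, y is the line along which they close (so a half turn about z gives the same grasp; the last joint's range is limited). The gripper opens to 85 mm and grips with 20 to 120 N. Pads are 22 mm wide; open, the fingers measure 114 mm over their backs; the gripper's body (76 mm by 85 mm) begins 54 mm behind the grasp point. The pads swing forward as they close: fully open they stand 13 mm farther back than shut.
Start: joints at [-80.707, 28.126, 89.318, -0, 62.55, -6.05], TCP at [0.165, -0.603, 0.193] pointing down, gripper open.
Joint ranges: [-177.58, 177.58], [-47.91, 125.51], [2.72, 160], [-65.01, 245.01], [3.68, 167.84], [-153.87, 153.87]. Speed limits (degrees/s): [127.2, 127.2, 159.86, 180, 180, 180].

### API

Orientations are given as a 3x3 rotation matrix whose columns are the frame's x, y, z axes.
In Python, from workcell import readout, snapshot, get_calibration, finish_job, nets gives the robot as it stands.
- The arm moves only by the shell command python3 -m pendant 'ROWS' [FORCE]. ROWS is JSON, one flat list of numbers, 5 for each row, row after row: the closure, from 0 (fully open) to 1 (shut), then the shift along the world's x, y, z normalised to -1 to 1, where 1 is 200 mm, then the turn about the world's z normalised to -1 to 1, where 1 is pi rad. A call has 1 to 20 rows; each row is the pose to reach, as a shift and turn from the pose commanded when the call began, turning the shorter way round; what a row does not reach only later rows make up. A row lasts 1/10 s, in which the tool goes at most 50 mm and 8.59 degrees, less where a joint would pass 70% of its speed; a pose out of reach is approached as far as the arm can. A call with a number of a shift or a turn outside -1 to 1 is refused whole. A call with a gripper value outside its range is refused whole. The fingers move at their own pace and stop on an object; FORCE is the grip in N (left out, the last holds). Time passes only in rows, so rows that repeat a pose let the fingers close. It gives the time, the measured TCP pose, the force, the opening and the grip force at its end, in the units of the state.
- readout.get_state(): the state, without advancing time (a new reading comes with each control period).
- snapshot(name): name is "side" or "top" or "wrist"; returns (picture, depth): 420x560x3 uint8, red, green, blue; 420x560 float32, m along the optical axis (not along the pixel's ray), 0 where there is no reading.
- get_calibration(name): a dict with "intrinsics" (3x3 intrinsics, pixels), "k1" (the pictures are not rectified: a ray, as slopes to the right and down, at radius r is drawn at 1 + k1 r^2 times it, then the intrinsics apply), "world_from_camera" (4x4, takes a point from camera to world coordinates). Camera axes: x right, y up, looking along -z (the intrinsics and any distortion apply to the point x, -y, -z); pixel columns grow to the right and rows downward; lengths in m; the calibration is good to about 2 mm. A picture is of the moment at which its call begins: read the wrist's pose just before it. get_calibration takes no time and is no camera call; for the wrist camera it gives the pose at the moment of the call.
- finish_job(): hands the job in; it is judged then, once.
Trained networks look in the newest picture that a camera, given by its name, has taken for a name from the list of things; names that differ only in an ending like _2 or _b are one class to them, and where a whole thing is asked for, a point or a joint stands for the part that bears it (a point fixed in the world has none). Each returns a list of dicts, best first, with "p" (0 to 1); they miss things now and then, are a little off and sometimes report something else, mostly with a low value. They report only what shows in the picture. A call takes as long as a camera call. They do not tell look-alikes from the thing itself.
- nets.spot_in(camera, query): "xy" ([column, row] in pixels, amid what is visible of it).
- nets.outline_of(camera, query): "pixels" (420x560 bool, what is visible of it) and "xy" ([column, row] in pixels, amid what is visible of it).
- nets.mark_of(camera, query): "xy" ([column, row] in pixels: a listed point, or the origin of a listed thing).
The state is a dict: "t": time; "q": joint angles; "dq": joint speeds; "joint_torque": joint torques, N m; "ee_pos": TCP position; "ee_rot": TCP orientation; "contact_force": force on the tool from outside, world axes, zero at the start; "ft_torque": the same for the moment, N m; "grip_width": opening from 0.0 (shut) to 1.0 (fully open); "gripper_force": force on a finger pad.
Only numpy, scipy, OpenCV 4.12 (cv2) and the standard library are available. Lean on these libraries where they do the work, as an engineer would, in place of code of your own. Each camera call takes 0.05 s, during which the arm holds its last target. There are 200 camera calls.

### The job

With a fingertip, push the sample turntable round by its arms (each ends in an upright post to push on) until the open tin, the one without a lid, is lined up with the pointer on the stand, ready for filling. Do not touch or lift any of the tins, which must stay standing in their seats, and leave the loose things round about where they are.

Things in the scene. Friction and masses are not known exactly. Their poses are not given: they have to be found in the camera images.
- stand: fixed grey stand of the turntable: round foot 156 mm across, 16 mm high, with a flat tongue 30 mm wide, 10 mm high running out along the stand's +x axis to 198 mm from the turning axis; the pointer stands on the tongue. Origin: on the turning axis, on the worktop; z up
- pointer_tip (a point): tip of the pointer's dark cone, 154 mm from the axis, 47 mm above the worktop, aimed at the axis. The cone sits on a dark fixed post 18 mm across, 54 mm high, 184 mm from the axis
- carousel: turning part: aluminium hub, four arms along its +x, +y, -x, -y axes, each with a seat and an end post. Turns about the vertical axis of the stand, either way, no stops; stays where left (friction 0.15 N m, 1 to 2 N at a post). Seats: shallow grey cups 80 mm from the axis, 72 mm across, inside 65 mm, rim top at 47 mm height, floor at 40 mm. Origin: on the turning axis, on the worktop; z up
- open_tin: aluminium tin without lid, open at the top, 60 mm across, 36 mm high, standing loose in one of the four seats. Origin: centre of its underside, z up
- lidded_tin_a: aluminium tin with its lid on, 62 mm across, 38 mm high, loose in another seat. Origin: centre of its underside, z up
- lidded_tin_b: the second lidded tin, same size as the first, loose in a third seat; the fourth seat is empty. Origin: centre of its underside, z up
- filling_place (a point): point fixed to the stand on the line from the axis to the pointer, 80 mm from the axis, 40 mm above the worktop: where the origin of a tin comes to lie when its seat is lined up with the pointer
- beaker: bystander: small glass beaker, 54 x 59 mm, 68 mm high, standing to the left. Origin: centre of underside
- timer: bystander: white lab timer with three keys, 70 x 62 x 18 mm, lying to the left. Origin: centre of underside
- crucible: bystander: white porcelain crucible, 45 mm across, 37 mm high, standing to the right. Origin: centre of underside
- scoop: bystander: metal scoop 147 mm long, 36 mm wide, lying to the right. Origin: centre of underside
- post_1 (a point): centre of the top of the steel post on the carousel's +x arm: post 16 mm across, 140 mm from the axis, its top 125 mm above the worktop, free to be pushed from 50 to 120 mm height (tin tops are at 78 mm at most)
- post_2 (a point): centre of the top of the steel post on the carousel's +y arm: post 16 mm across, 140 mm from the axis, its top 125 mm above the worktop, free to be pushed from 50 to 120 mm height (tin tops are at 78 mm at most)
- post_3 (a point): centre of the top of the steel post on the carousel's -x arm: post 16 mm across, 140 mm from the axis, its top 125 mm above the worktop, free to be pushed from 50 to 120 mm height (tin tops are at 78 mm at most)
- post_4 (a point): centre of the top of the steel post on the carousel's -y arm: post 16 mm across, 140 mm from the axis, its top 125 mm above the worktop, free to be pushed from 50 to 120 mm height (tin tops are at 78 mm at most)
Mind the look-alikes: they are no part of the job. What is shaped like the open_tin but brown is not meant.

How it is judged:
By the outcome, as a careful person would: the job done as asked, in the order asked, and still so for the second after the job is handed in, with the robot touching nothing.
It also fails if it takes over 56 s, if anything falls off the work surface, if the arm or the gripper's body presses on something with over 40 N, if the wrist force passes 120 N, or if a joint passes its speed limit or range.

## Working session

There is one attempt and no reset: what is moved stays moved. The work goes in short steps, Python scripts to look and compute and a shell command to move; the robot and the scene stay as the last step left them, time stands still between calls to the robot, and variables do not carry over. Pictures are saved under pics/ and viewed, at most 10 in all, crops included, and the job is handed in when it is done.

```bash
mkdir -p pics; cat > h.py <<'E'
import numpy as np, cv2
from workcell import readout, snapshot, get_calibration, finish_job, nets
def ray(cal,xy):
    K=cal["intrinsics"];K=np.array(K);T=np.array(cal["world_from_camera"])
    d=np.array([(xy[0]-K[0,2])/K[0,0],(xy[1]-K[1,2])/K[1,1]]);u=d.copy()
    for _ in range(20): u=d/(1+cal["k1"]*(u@u))
    return T[:3,3],T[:3,:3]@np.array([u[0],-u[1],-1])
def at_z(cal,xy,z):
    o,r=ray(cal,xy);return o+r*(z-o[2])/r[2]
def proj(cal,p):
    K=np.array(cal["intrinsics"]);T=np.array(cal["world_from_camera"])
    c=T[:3,:3].T@(np.array(p)-T[:3,3]);u=np.array([c[0],-c[1]])/-c[2];u=u*(1+cal["k1"]*(u@u))
    return K[:2,:2]@u+K[:2,2]
def tri(c1,a,c2,b):
    o1,r1=ray(c1,a);o2,r2=ray(c2,b)
    s=np.linalg.lstsq(np.c_[r1,-r2],o2-o1,rcond=None)[0]
    p,q=o1+s[0]*r1,o2+s[1]*r2
    return (p+q)/2,np.linalg.norm(p-q)
E
python3 - <<'E'
from h import *
H={"post_1":.125,"open_tin":.04,"lidded_tin_a":.04,"pointer_tip":.047,"stand":0,"carousel":0,"beaker":0,"timer":0,"crucible":0,"scoop":0}
for n in ("top","side"):
    p,d=snapshot(n);cv2.imwrite(f"pics/{n}0.png",p[:,:,::-1]);c=get_calibration(n)
    print(n,np.round(np.array(c["world_from_camera"])[:3,3],2))
    for q,z in H.items():
        for r in nets.mark_of(n,q):
            if r["p"]>.2: print(q,round(r["p"],2),np.round(r["xy"]),np.round(at_z(c,r["xy"],z),3))
print(readout.get_state()["t"])
E
```

```text
top [ 0.27 -0.03  1.64]
post_1 0.87 [280. 254.] [0.44  0.036 0.125]
post_1 0.71 [331. 210.] [ 0.575 -0.113  0.125]
post_1 0.61 [284. 163.] [0.723 0.033 0.125]
post_1 0.58 [233. 207.] [0.582 0.184 0.125]
open_tin 0.75 [349. 230.] [ 0.53  -0.175  0.04 ]
open_tin 0.63 [348. 197.] [ 0.637 -0.169  0.04 ]
open_tin 0.61 [308. 212.] [ 0.587 -0.045  0.04 ]
open_tin 0.33 [404. 257.] [ 0.447 -0.348  0.04 ]
lidded_tin_a 0.86 [280. 238.] [0.503 0.042 0.04 ]
lidded_tin_a 0.76 [256. 214.] [0.578 0.119 0.04 ]
lidded_tin_a 0.55 [326. 212.] [ 0.586 -0.103  0.04 ]
pointer_tip 0.96 [243. 186.] [0.667 0.165 0.047]
pointer_tip 0.54 [282. 162.] [0.749 0.041 0.047]
pointer_tip 0.45 [261. 198.] [0.627 0.107 0.047]
stand 0.66 [329. 211.] [ 0.598 -0.113  0.   ]
stand 0.64 [283. 217.] [0.576 0.036 0.   ]
beaker 0.76 [167. 218.] [0.567 0.421 0.   ]
beaker 0.36 [307. 211.] [ 0.597 -0.04   0.   ]
timer 0.85 [176. 252.] [0.456 0.382 0.   ]
crucible 0.72 [416. 204.] [ 0.626 -0.398  0.   ]
scoop 0.79 [406. 256.] [ 0.455 -0.363  0.   ]
side [ 0.42 -0.99  0.66]
post_1 0.84 [280. 226.] [ 0.577 -0.103  0.125]
post_1 0.65 [263. 177.] [0.579 0.187 0.125]
post_1 0.59 [219. 199.] [0.442 0.066 0.125]
post_1 0.21 [298. 206.] [ 0.641 -0.01   0.125]
open_tin 0.89 [274. 242.] [ 0.571 -0.04   0.04 ]
open_tin 0.64 [311. 279.] [ 0.629 -0.209  0.04 ]
open_tin 0.58 [272. 290.] [ 0.535 -0.228  0.04 ]
lidded_tin_a 0.79 [271. 213.] [0.59  0.114 0.04 ]
lidded_tin_a 0.69 [244. 229.] [0.503 0.04  0.04 ]
pointer_tip 0.9 [296. 204.] [0.669 0.143 0.047]
stand 0.75 [277. 241.] [0.592 0.027 0.   ]
carousel 0.58 [273. 238.] [0.582 0.041 0.   ]
timer 0.65 [220. 188.] [0.454 0.395 0.   ]
crucible 0.74 [333. 350.] [ 0.631 -0.387  0.   ]
scoop 0.65 [250. 185.] [0.562 0.401 0.   ]
scoop 0.63 [243. 355.] [ 0.454 -0.369  0.   ]
1.1
```

View pics/top0.png

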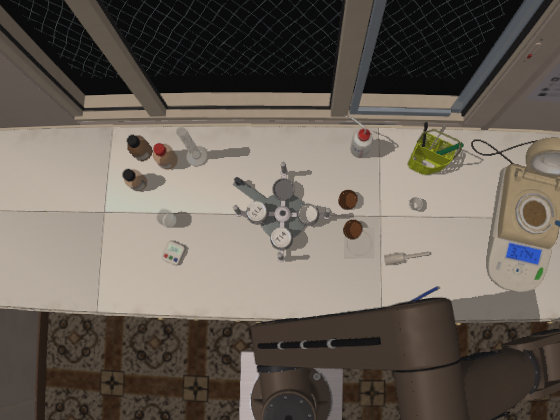

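View pics/side0.png

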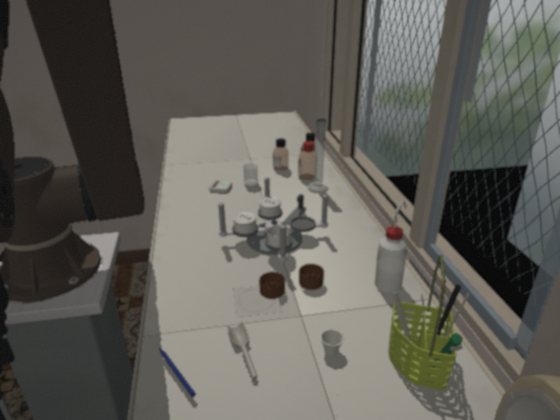

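The top picture shows the carousel hub at about (282,213). The open tin is at (310,213) on the -y side, and the lidded tins are at (257,211) and (281,238). The empty seat is at (284,188) and the pointer at (240,183). The two brown look-alikes stand on the right, off the carousel. The tin has to turn about +143°. Next I'll look closer with the wrist camera.

```bash
python3 - <<'E'
from h import *
s=readout.get_state();print(np.round(s["ee_rot"],2),s["t"],np.round(np.array(get_calibration("wrist")["world_from_camera"]),3))
E
python3 -m pendant '[1,0.2,0.3,0.3,0, 1,0.45,0.6,0.6,0, 1,0.7,0.9,0.6,0, 1,0.9,1,0.6,0, 1,1,1,0.6,0, 1,1,1,0.6,0, 1,1,1,0.6,0, 1,1,1,0.6,0]'
python3 -m pendant '[1,0.3,0.3,0,0, 1,0.5,0.6,0,0, 1,0.6,0.9,0,0, 1,0.7,1,0,0, 1,0.7,1,0,0, 1,0.7,1,0,0, 1,0.7,1,0,0,1,0.7,1,0,0]'
```

```text
[[ 0.96  0.26  0.  ]
 [ 0.26 -0.96 -0.  ]
 [-0.    0.   -1.  ]] 1.1 [[ 0.264  0.926  0.269  0.234]
 [-0.964  0.254  0.074 -0.583]
 [ 0.    -0.279  0.96   0.375]
 [ 0.     0.     0.     1.   ]]
t: 1.9
ee_pos: [0.3669, -0.4016, 0.3135]
ee_rot: [[0.964, 0.268, 0.001], [0.268, -0.964, -0.001], [0.0, 0.001, -1.0]]
contact_force: [-0.5, -0.5, -0.2]
grip_width: 0.001
gripper_force: 0.0
t: 2.7
ee_pos: [0.5047, -0.2042, 0.3125]
ee_rot: [[0.965, 0.263, -0.001], [0.263, -0.965, -0.0], [-0.001, 0.0, -1.0]]
contact_force: [-0.2, -0.4, 0.7]
grip_width: 0.001
gripper_force: 0.0
```

```bash
python3 -m pendant '[1,0.1,0.25,0.2,0, 1,0.2,0.5,0.4,0, 1,0.3,0.7,0.6,0, 1,0.4,1,0.8,0, 1,0.4,1,0.8,0, 1,0.4,1,0.8,0, 1,0.4,1,0.8,0]'
cat > m.py <<'E'
from h import *
import sys
H={"post_1":.125,"open_tin":.04,"lidded_tin_a":.04,"pointer_tip":.047,"carousel":0}
for n in ("wrist","top"):
    c=get_calibration(n);p,d=snapshot(n);cv2.imwrite(f"pics/{n}{sys.argv[1]}.png",p[:,:,::-1])
    for q,z in H.items():
        for r in nets.mark_of(n,q):
            if r["p"]>.3: print(n,q,round(r["p"],2),np.round(r["xy"]),np.round(at_z(c,r["xy"],z),4))
print(readout.get_state()["t"])
E
python3 m.py 1
```

```text
t: 3.4
ee_pos: [0.586, -0.0028, 0.474]
ee_rot: [[0.964, 0.265, 0.002], [0.265, -0.964, -0.0], [0.002, 0.001, -1.0]]
contact_force: [-0.1, -0.9, -0.8]
grip_width: -0.003
gripper_force: 0.0
wrist post_1 0.81 [337. 178.] [ 0.5818 -0.1011  0.125 ]
wrist post_1 0.63 [426. 256.] [ 0.4944 -0.2905  0.125 ]
wrist post_1 0.62 [165. 131.] [0.5818 0.1786 0.125 ]
wrist post_1 0.59 [230. 235.] [0.4431 0.0429 0.125 ]
wrist post_1 0.59 [470. 184.] [ 0.6303 -0.3128  0.125 ]
wrist post_1 0.57 [278.  64.] [0.7205 0.0352 0.125 ]
wrist open_tin 0.91 [370. 148.] [ 0.6396 -0.1591  0.04  ]
wrist open_tin 0.9 [299. 163.] [ 0.5793 -0.044   0.04  ]
wrist open_tin 0.9 [362. 195.] [ 0.5525 -0.1754  0.04  ]
wrist open_tin 0.6 [ 64. 104.] [0.5711 0.3859 0.04  ]
wrist lidded_tin_a 0.96 [217. 136.] [0.5869 0.1131 0.04  ]
wrist lidded_tin_a 0.91 [249. 190.] [0.505  0.0321 0.04  ]
wrist lidded_tin_a 0.43 [225. 114.] [0.6279 0.1068 0.04  ]
wrist lidded_tin_a 0.39 [424. 257.] [ 0.4645 -0.3387  0.04  ]
wrist pointer_tip 0.95 [198.  79.] [0.6722 0.163  0.047 ]
wrist carousel 0.82 [257. 148.] [0.5806 0.0398 0.    ]
top post_1 0.75 [328. 210.] [ 0.578 -0.104  0.125]
top post_1 0.57 [233. 209.] [0.5747 0.1842 0.125 ]
top open_tin 0.86 [350. 230.] [ 0.5324 -0.1774  0.04  ]
top open_tin 0.72 [347. 198.] [ 0.6325 -0.1678  0.04  ]
top open_tin 0.45 [402. 255.] [ 0.4527 -0.3423  0.04  ]
top open_tin 0.4 [306. 214.] [ 0.5786 -0.037   0.04  ]
top pointer_tip 0.41 [243. 186.] [0.665  0.1649 0.047 ]
4.0
```

View pics/wrist1.png

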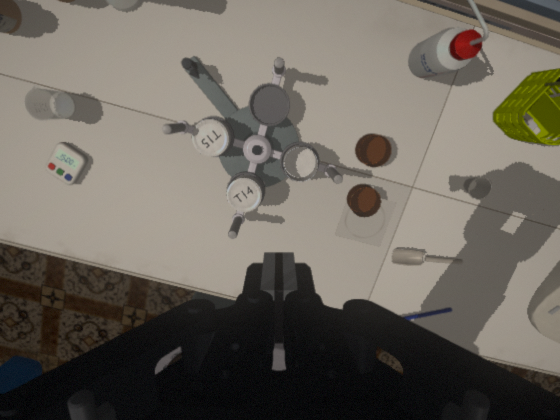

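The wrist view puts the hub at (257,149), the open tin at (300,161), its post at (337,178) and the pointer tip at (198,79). That gives the axis at about (0.5815, 0.039), the pointer at 54° and the open tin at about -91°. I'll go down behind the open tin's post and push counter-clockwise, with the tip at z 0.09, above the tins.

```bash
python3 -m pendant '[1,-0.1,-0.25,-0.25,-0.05, 1,-0.19,-0.47,-0.5,-0.1, 1,-0.19,-0.47,-0.75,-0.15, 1,-0.19,-0.47,-1,-0.15, 1,-0.19,-0.47,-1,-0.15, 1,-0.19,-0.47,-1,-0.15, 1,-0.19,-0.47,-1,-0.15]'
python3 -m pendant '[1,0,0,-0.2,0, 1,0,0,-0.4,0, 1,0,0,-0.6,0, 1,0,0,-0.8,0, 1,0,0,-0.92,0, 1,0,0,-0.92,0, 1,0,0,-0.92,0]'
```

```text
t: 4.7
ee_pos: [0.5479, -0.0968, 0.274]
ee_rot: [[0.979, -0.202, 0.001], [-0.202, -0.979, -0.0], [0.001, 0.0, -1.0]]
contact_force: [-0.3, -0.4, 0.4]
grip_width: -0.002
gripper_force: 0.0
t: 5.4
ee_pos: [0.549, -0.0969, 0.0908]
ee_rot: [[0.979, -0.201, 0.003], [-0.201, -0.979, -0.001], [0.003, 0.0, -1.0]]
contact_force: [0.4, 0.2, -0.1]
grip_width: -0.002
gripper_force: 0.0
```

```bash
cat > arc.py <<'E'
import sys,numpy as np
a0,*A=map(float,sys.argv[1:]);f=lambda a:.14*np.array([np.cos(np.radians(a)),np.sin(np.radians(a))])
print(", ".join("1,%.3f,%.3f,0,%.3f"%(*((f(a)-f(a0))/.2),(a-a0)/180) for a in A))
E
python3 arc.py -103.5 -102 -100 -98 -96 -94 -91 -88 -84 -80 -75 -70 -65 -60 -55 -50 -45 -41 -38 -36 -35
python3 arc.py -35 -34 -32 -29 -25 -20 -15 -10 -5 0 5 10 15 20 24 28 31 34 36 37 38
```

```text
1,0.018,-0.004,0,0.008, 1,0.042,-0.009,0,0.019, 1,0.066,-0.013,0,0.031, 1,0.090,-0.016,0,0.042, 1,0.115,-0.018,0,0.053, 1,0.151,-0.019,0,0.069, 1,0.188,-0.019,0,0.086, 1,0.237,-0.016,0,0.108, 1,0.285,-0.009,0,0.131, 1,0.345,0.005,0,0.158, 1,0.403,0.023,0,0.186, 1,0.459,0.046,0,0.214, 1,0.513,0.074,0,0.242, 1,0.565,0.107,0,0.269, 1,0.613,0.144,0,0.297, 1,0.658,0.186,0,0.325, 1,0.692,0.221,0,0.347, 1,0.715,0.250,0,0.364, 1,0.730,0.269,0,0.375, 1,0.737,0.279,0,0.381
1,0.007,0.010,0,0.006, 1,0.020,0.031,0,0.017, 1,0.039,0.062,0,0.033, 1,0.061,0.106,0,0.056, 1,0.084,0.162,0,0.083, 1,0.103,0.220,0,0.111, 1,0.116,0.280,0,0.139, 1,0.124,0.340,0,0.167, 1,0.127,0.402,0,0.194, 1,0.124,0.463,0,0.222, 1,0.116,0.523,0,0.250, 1,0.103,0.583,0,0.278, 1,0.084,0.641,0,0.306, 1,0.066,0.686,0,0.328, 1,0.045,0.730,0,0.350, 1,0.027,0.762,0,0.367, 1,0.007,0.793,0,0.383, 1,-0.007,0.813,0,0.394, 1,-0.014,0.823,0,0.400, 1,-0.022,0.832,0,0.406
```

```bash
python3 -m pendant '[1,0.018,-0.004,0,0.008, 1,0.042,-0.009,0,0.019, 1,0.066,-0.013,0,0.031, 1,0.09,-0.016,0,0.042, 1,0.115,-0.018,0,0.053, 1,0.151,-0.019,0,0.069, 1,0.188,-0.019,0,0.086, 1,0.237,-0.016,0,0.108, 1,0.285,-0.009,0,0.131, 1,0.345,0.005,0,0.158, 1,0.403,0.023,0,0.186, 1,0.459,0.046,0,0.214, 1,0.513,0.074,0,0.242, 1,0.565,0.107,0,0.269, 1,0.613,0.144,0,0.297, 1,0.658,0.186,0,0.325, 1,0.692,0.221,0,0.347, 1,0.715,0.25,0,0.364, 1,0.73,0.269,0,0.375, 1,0.737,0.279,0,0.381]'
python3 m.py 2
```

```text
t: 7.4
ee_pos: [0.6956, -0.0407, 0.0902]
ee_rot: [[0.544, 0.839, 0.002], [0.839, -0.544, -0.0], [0.001, 0.002, -1.0]]
contact_force: [-0.1, 0.6, -0.0]
grip_width: 0.005
gripper_force: 0.0
wrist post_1 0.57 [235.  95.] [0.723  0.0356 0.125 ]
wrist open_tin 0.8 [159. 296.] [ 0.5816 -0.0447  0.04  ]
wrist lidded_tin_a 0.67 [ 16. 113.] [0.5866 0.1163 0.04  ]
wrist lidded_tin_a 0.6 [  9. 262.] [0.5021 0.0406 0.04  ]
wrist carousel 0.82 [111. 197.] [0.5798 0.0392 0.    ]
top post_1 0.7 [329. 212.] [ 0.571  -0.1074  0.125 ]
top post_1 0.5 [229. 209.] [0.5751 0.1946 0.125 ]
top open_tin 0.87 [350. 230.] [ 0.5324 -0.1768  0.04  ]
top open_tin 0.71 [350. 199.] [ 0.631  -0.1761  0.04  ]
top open_tin 0.34 [256. 212.] [0.5829 0.1203 0.04  ]
top lidded_tin_a 0.65 [257. 213.] [0.5806 0.1184 0.04  ]
top pointer_tip 0.73 [243. 184.] [0.6727 0.1639 0.047 ]
top carousel 0.35 [229. 208.] [0.6053 0.215  0.    ]
8.0
```

View pics/wrist2.png

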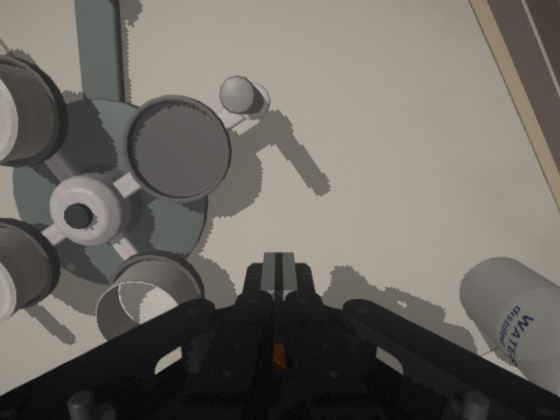

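The wrist view shows the carousel not turned: the empty seat's post is at (240,95) and the open tin at (150,295), as before. I'll check the side view to see where the finger passed.

```bash
python3 - <<'E'
from h import *
c=get_calibration("side");p,d=snapshot("side")
for r in nets.mark_of("side","post_1"): print(r["p"],np.round(r["xy"]),at_z(c,r["xy"],.125))
s=readout.get_state();print(np.round(s["ee_pos"],4),proj(c,s["ee_pos"]),proj(c,[.5818,-.1011,.125]),proj(c,[.5818,-.1011,.02]))
cr=p[150:310,190:390,::-1];cv2.imwrite("pics/side2.png",cv2.resize(cr,None,fx=3.7,fy=3.7,interpolation=cv2.INTER_CUBIC))
E
```

```text
0.84 [283. 224.] [ 0.58464587 -0.09395871  0.125     ]
0.75 [263. 178.] [0.57698927 0.17842255 0.125     ]
0.62 [221. 202.] [0.44658314 0.05048974 0.125     ]
0.17 [286. 214.] [ 0.60085955 -0.04792655  0.125     ]
[ 0.6948 -0.041   0.0888] [320.94617926 221.90376599] [282.17678502 225.60384269] [282.18414516 261.74255551]
```

View pics/side2.png

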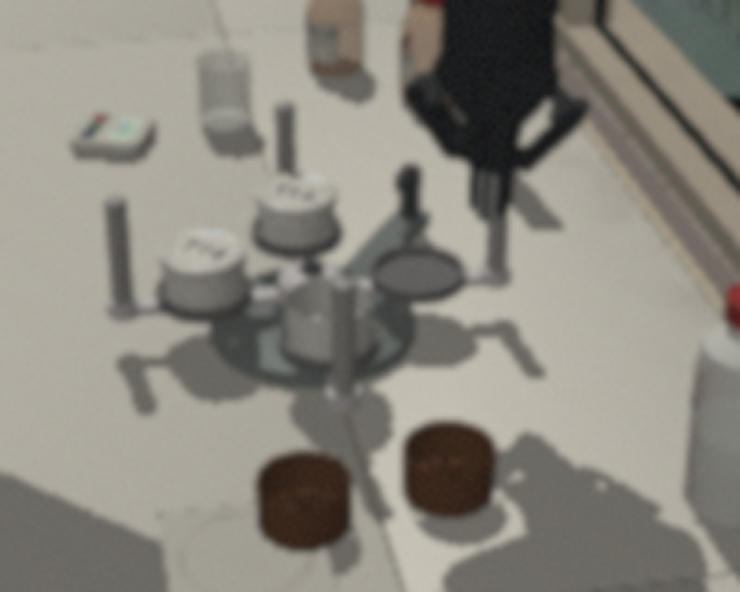

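```bash
python3 - <<'E'
from h import *
c=get_calibration("side");p,d=snapshot("side");T=np.array(c["world_from_camera"])
def pt(c,d,x,y):
    T=np.array(c["world_from_camera"]);o,r=ray(c,(x,y));return np.round(o+r*d[y,x],3)
print("postx",proj(c,[.7205,.035,.125]),proj(c,[.7205,.035,.04]))
for y in range(190,232,3): print(y,pt(c,d,322,y),p[y,322])
c=get_calibration("wrist");p,d=snapshot("wrist");e=np.array(readout.get_state()["ee_pos"])
print(proj(c,e))
for y in range(240,300,6): print(y,pt(c,d,279,y),d[y,279])
print(pt(c,d,238,95))
E
```

```text
postx [323.46407991 195.53040977] [322.11530643 222.69842626]
190 [ 0.695 -0.036  0.178] [25 26 28]
193 [ 0.691 -0.052  0.178] [25 25 26]
196 [ 0.692 -0.05   0.169] [44 45 44]
199 [ 0.691 -0.053  0.162] [71 71 69]
202 [ 0.692 -0.052  0.153] [71 72 71]
205 [ 0.691 -0.054  0.146] [70 70 70]
208 [ 0.693 -0.052  0.136] [78 78 76]
211 [0.717 0.031 0.08 ] [112 110 105]
214 [0.717 0.029 0.072] [112 111 105]
217 [0.718 0.03  0.061] [110 108 103]
220 [0.719 0.031 0.051] [104 102  98]
223 [0.719 0.03  0.042] [122 119 117]
226 [0.718 0.026 0.035] [122 118 116]
229 [0.729 0.063 0.002] [184 180 169]
[279.01422491 241.22264708]
240 [ 0.676 -0.069  0.   ] 0.28932682
246 [ 0.674 -0.074  0.001] 0.28960007
252 [ 0.701 -0.031  0.133] 0.14893638
258 [ 0.701 -0.031  0.138] 0.14364606
264 [ 0.701 -0.031  0.145] 0.1373678
270 [ 0.701 -0.031  0.149] 0.1337776
276 [ 0.701 -0.031  0.155] 0.1281493
282 [ 0.701 -0.031  0.159] 0.12384375
288 [ 0.701 -0.031  0.164] 0.11918583
294 [ 0.701 -0.032  0.166] 0.11729025
[0.724 0.034 0.126]
```

The depth readings show the real fingertip at z≈0.131, about 40 mm above the reported TCP, so it passed just over the post (top 0.125). I'll lower it 30 mm, to tip z≈0.10. From here I can push the empty arm's post, which is just ahead of the finger.

```bash
python3 -m pendant '[1,0,0,-0.05,0, 1,0,0,-0.1,0, 1,0,0,-0.15,0, 1,0,0,-0.15,0, 1,0,0,-0.15,0]'
python3 - <<'E'
from h import *
c=get_calibration("side");p,d=snapshot("side")
v,u=np.mgrid[150:240:1,290:350:1];P=[]
for y,x in zip(v.ravel(),u.ravel()):
    o,r=ray(c,(x,y))
    if d[y,x]>0 and p[y,x].max()<90:
        w=o+r*d[y,x]
        if abs(w[0]-.695)<.08 and -.12<w[1]<0 and w[2]>.07:P.append(w)
P=np.array(P)
for z in np.arange(.08,.2,.01):
    m=P[(P[:,2]>=z)&(P[:,2]<z+.01)]
    if len(m):print(round(z,2),len(m),m.min(0).round(3),m.max(0).round(3))
E
python3 arc.py -35 -34 -32 -29 -26 -23 -20 -17 -14 -11 -7 -3 1 5 9 13 17 20 22 23 23.5
python3 arc.py 23.5 25 28 32 37 42 47 52 57 62 67 72 77 82 87 91 95 98 100 101 101.5
```

```text
t: 8.7
ee_pos: [0.6947, -0.0409, 0.0583]
ee_rot: [[0.546, 0.838, -0.001], [0.838, -0.546, 0.0], [-0.0, -0.001, -1.0]]
contact_force: [0.1, 0.1, 0.3]
grip_width: 0.007
gripper_force: 0.0
0.1 14 [ 0.685 -0.054  0.101] [ 0.701 -0.045  0.11 ]
0.11 32 [ 0.683 -0.055  0.11 ] [ 0.707 -0.04   0.12 ]
0.12 36 [ 0.682 -0.054  0.12 ] [ 0.704 -0.039  0.129]
0.13 36 [ 0.682 -0.055  0.13 ] [ 0.708 -0.038  0.14 ]
0.14 60 [ 0.665 -0.068  0.14 ] [ 0.713 -0.029  0.15 ]
0.15 115 [ 0.657 -0.072  0.15 ] [ 0.719 -0.011  0.16 ]
0.16 101 [ 0.651 -0.076  0.16 ] [ 0.725 -0.012  0.17 ]
0.17 111 [ 0.644 -0.081  0.17 ] [ 0.735 -0.008  0.18 ]
0.18 141 [ 0.642 -0.085  0.18 ] [ 0.748 -0.016  0.19 ]
0.19 158 [ 0.641 -0.083  0.19 ] [ 0.747 -0.     0.2  ]
1,0.007,0.010,0,0.006, 1,0.020,0.031,0,0.017, 1,0.039,0.062,0,0.033, 1,0.056,0.095,0,0.050, 1,0.071,0.128,0,0.067, 1,0.084,0.162,0,0.083, 1,0.096,0.197,0,0.100, 1,0.106,0.232,0,0.117, 1,0.114,0.268,0,0.133, 1,0.121,0.316,0,0.156, 1,0.126,0.365,0,0.178, 1,0.126,0.414,0,0.200, 1,0.124,0.463,0,0.222, 1,0.118,0.511,0,0.244, 1,0.109,0.559,0,0.267, 1,0.096,0.606,0,0.289, 1,0.084,0.641,0,0.306, 1,0.076,0.664,0,0.317, 1,0.071,0.675,0,0.322, 1,0.069,0.681,0,0.325
1,-0.008,0.017,0,0.008, 1,-0.024,0.050,0,0.025, 1,-0.048,0.092,0,0.047, 1,-0.083,0.142,0,0.075, 1,-0.122,0.189,0,0.103, 1,-0.165,0.233,0,0.131, 1,-0.211,0.272,0,0.158, 1,-0.261,0.308,0,0.186, 1,-0.313,0.339,0,0.214, 1,-0.368,0.365,0,0.242, 1,-0.426,0.387,0,0.269, 1,-0.484,0.403,0,0.297, 1,-0.545,0.414,0,0.325, 1,-0.605,0.420,0,0.353, 1,-0.654,0.421,0,0.375, 1,-0.703,0.418,0,0.397, 1,-0.739,0.414,0,0.414, 1,-0.763,0.410,0,0.425, 1,-0.776,0.408,0,0.431, 1,-0.781,0.407,0,0.433
```

```bash
python3 -m pendant '[1,0.007,0.01,0,0.006, 1,0.02,0.031,0,0.017, 1,0.039,0.062,0,0.033, 1,0.056,0.095,0,0.05, 1,0.071,0.128,0,0.067, 1,0.084,0.162,0,0.083, 1,0.096,0.197,0,0.1, 1,0.106,0.232,0,0.117, 1,0.114,0.268,0,0.133, 1,0.121,0.316,0,0.156, 1,0.126,0.365,0,0.178, 1,0.126,0.414,0,0.2, 1,0.124,0.463,0,0.222, 1,0.118,0.511,0,0.244, 1,0.109,0.559,0,0.267, 1,0.096,0.606,0,0.289, 1,0.084,0.641,0,0.306, 1,0.076,0.664,0,0.317, 1,0.071,0.675,0,0.322, 1,0.069,0.681,0,0.325]'
python3 m.py 3
```

```text
t: 10.75
ee_pos: [0.7088, 0.0954, 0.059]
ee_rot: [[-0.43, 0.903, 0.001], [0.903, 0.43, 0.0], [-0.0, 0.001, -1.0]]
contact_force: [0.2, -0.5, 1.1]
grip_width: 0.002
gripper_force: 0.6
wrist post_1 0.66 [279. 260.] [0.7019 0.1122 0.125 ]
wrist open_tin 0.95 [ 99. 334.] [ 0.6284 -0.029   0.04  ]
wrist lidded_tin_a 0.62 [19. 98.] [0.5398 0.1042 0.04  ]
wrist pointer_tip 0.92 [273. 105.] [0.674  0.1627 0.047 ]
wrist carousel 0.96 [ 92. 211.] [0.5823 0.0359 0.    ]
top post_1 0.91 [310. 249.] [ 0.4593 -0.0518  0.125 ]
top post_1 0.56 [322. 184.] [ 0.6572 -0.0843  0.125 ]
top open_tin 0.83 [350. 229.] [ 0.5349 -0.1756  0.04  ]
top open_tin 0.7 [350. 201.] [ 0.6245 -0.1773  0.04  ]
top open_tin 0.55 [301. 199.] [ 0.627  -0.0201  0.04  ]
top lidded_tin_a 0.75 [294. 234.] [ 0.5152 -0.0021  0.04  ]
top lidded_tin_a 0.63 [321. 182.] [ 0.6854 -0.0836  0.04  ]
top carousel 0.8 [284. 217.] [0.5779 0.0321 0.    ]
11.35
```

View pics/wrist3.png

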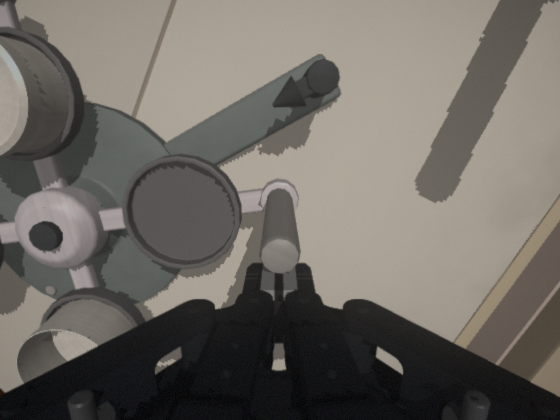

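It's pushing now: the post is centred on the finger at (279,250), at about 31°, and the tins are still seated. I'll continue.

```bash
python3 -m pendant '[1,-0.008,0.017,0,0.008, 1,-0.024,0.05,0,0.025, 1,-0.048,0.092,0,0.047, 1,-0.083,0.142,0,0.075, 1,-0.122,0.189,0,0.103, 1,-0.165,0.233,0,0.131, 1,-0.211,0.272,0,0.158, 1,-0.261,0.308,0,0.186, 1,-0.313,0.339,0,0.214, 1,-0.368,0.365,0,0.242, 1,-0.426,0.387,0,0.269, 1,-0.484,0.403,0,0.297, 1,-0.545,0.414,0,0.325, 1,-0.605,0.42,0,0.353, 1,-0.654,0.421,0,0.375, 1,-0.703,0.418,0,0.397, 1,-0.739,0.414,0,0.414, 1,-0.763,0.41,0,0.425, 1,-0.776,0.408,0,0.431, 1,-0.781,0.407,0,0.433]'
python3 m.py 4
python3 arc.py 101.5 102.5 105 108 111 114 117 120 123 126 128 129.5 130.5 131 131
```

```text
t: 13.35
ee_pos: [0.5524, 0.1769, 0.059]
ee_rot: [[-0.973, -0.232, 0.0], [-0.232, 0.973, 0.0], [-0.001, 0.0, -1.0]]
contact_force: [1.2, 1.4, 0.8]
grip_width: -0.004
gripper_force: 0.5
wrist post_1 0.59 [265. 257.] [0.5358 0.1687 0.125 ]
wrist open_tin 0.83 [ 86. 333.] [0.6602 0.0642 0.04  ]
wrist lidded_tin_a 0.69 [11. 95.] [0.5095 0.0092 0.04  ]
wrist carousel 0.88 [ 85. 209.] [0.5851 0.036  0.    ]
top post_1 0.97 [267. 167.] [0.7095 0.0844 0.125 ]
top post_1 0.61 [292. 252.] [0.4494 0.0025 0.125 ]
top post_1 0.44 [262. 198.] [0.6116 0.0961 0.125 ]
top open_tin 0.62 [352. 229.] [ 0.5338 -0.1844  0.04  ]
top open_tin 0.54 [347. 198.] [ 0.6352 -0.1691  0.04  ]
top open_tin 0.49 [261. 197.] [0.6339 0.1053 0.04  ]
top lidded_tin_a 0.82 [289. 238.] [0.5029 0.0134 0.04  ]
top lidded_tin_a 0.65 [308. 204.] [ 0.613  -0.0432  0.04  ]
top pointer_tip 0.89 [243. 187.] [0.6621 0.1642 0.047 ]
top carousel 0.62 [284. 220.] [0.5667 0.0325 0.    ]
13.95
1,-0.012,-0.003,0,0.006, 1,-0.042,-0.010,0,0.019, 1,-0.077,-0.020,0,0.036, 1,-0.111,-0.032,0,0.053, 1,-0.145,-0.046,0,0.069, 1,-0.178,-0.062,0,0.086, 1,-0.210,-0.080,0,0.103, 1,-0.242,-0.099,0,0.119, 1,-0.272,-0.120,0,0.136, 1,-0.291,-0.134,0,0.147, 1,-0.306,-0.146,0,0.156, 1,-0.315,-0.154,0,0.161, 1,-0.320,-0.158,0,0.164, 1,-0.320,-0.158,0,0.164
```

```bash
python3 -m pendant '[1,-0.012,-0.003,0,0.006, 1,-0.042,-0.01,0,0.019, 1,-0.077,-0.02,0,0.036, 1,-0.111,-0.032,0,0.053, 1,-0.145,-0.046,0,0.069, 1,-0.178,-0.062,0,0.086, 1,-0.21,-0.08,0,0.103, 1,-0.242,-0.099,0,0.119, 1,-0.272,-0.12,0,0.136, 1,-0.291,-0.134,0,0.147, 1,-0.306,-0.146,0,0.156, 1,-0.315,-0.154,0,0.161, 1,-0.32,-0.158,0,0.164, 1,-0.32,-0.158,0,0.164]'
python3 m.py 5 | egrep "wrist|^[0-9]"
python3 arc.py 131 130 126 118
```

```text
t: 15.35
ee_pos: [0.4883, 0.145, 0.0589]
ee_rot: [[-0.733, -0.681, -0.0], [-0.681, 0.733, 0.0], [0.0, 0.0, -1.0]]
contact_force: [-1.2, 0.5, 0.6]
grip_width: 0.003
gripper_force: 0.0
wrist post_1 0.62 [266. 262.] [0.4795 0.1314 0.125 ]
wrist open_tin 0.94 [ 84. 330.] [0.6373 0.0973 0.04  ]
wrist lidded_tin_a 0.62 [16. 91.] [ 0.5298 -0.0212  0.04  ]
wrist carousel 0.81 [ 82. 209.] [0.5882 0.0366 0.    ]
15.95
1,0.009,0.008,0,-0.006, 1,0.048,0.038,0,-0.028, 1,0.131,0.090,0,-0.072
```

```bash
python3 arc.py 131 132 133 134 135 135 132 127;python3 arc.py 135 132 127
```

```text
1,-0.009,-0.008,0,0.006, 1,-0.018,-0.016,0,0.011, 1,-0.027,-0.025,0,0.017, 1,-0.036,-0.033,0,0.022, 1,-0.036,-0.033,0,0.022, 1,-0.009,-0.008,0,0.006, 1,0.038,0.031,0,-0.022
1,0.027,0.025,0,-0.017, 1,0.074,0.064,0,-0.044
```

```bash
python3 -m pendant '[1,-0.009,-0.008,0,0.006, 1,-0.018,-0.016,0,0.011, 1,-0.027,-0.025,0,0.017, 1,-0.036,-0.033,0,0.022, 1,-0.036,-0.033,0,0.022, 1,-0.036,-0.033,0,0.022, 1,-0.009,-0.008,0,0.006, 1,0.038,0.031,0,-0.022, 1,0.038,0.031,0,-0.022, 1,0.038,0.031,0.2,-0.022, 1,0.038,0.031,0.4,-0.022, 1,0.038,0.031,0.6,-0.022, 1,0.15,0.031,0.8,-0.022, 1,0.3,-0.05,1,-0.022]'
python3 -m pendant '[1,0.15,-0.1,0.25,0, 1,0.3,-0.2,0.5,0, 1,0.4,-0.25,0.75,0, 1,0.4,-0.25,1,0, 1,0.4,-0.25,1,0, 1,0.4,-0.25,1,0, 1,0.4,-0.25,1,0]'
cat > g.py <<'E'
from h import *
import sys
from scipy.optimize import least_squares
c=get_calibration("wrist");p,d=snapshot("wrist");cv2.imwrite(f"pics/wrist{sys.argv[1]}.png",p[:,:,::-1])
C0=np.array([.5815,.039])
g={q:[at_z(c,r["xy"],z)[:2] for r in nets.mark_of("wrist",q) if r["p"]>.2] for q,z in {"post_1":.125,"lidded_tin_a":.04,"open_tin":.04,"pointer_tip":.047}.items()}
print(nets.mark_of("wrist","carousel")[:1] and at_z(c,nets.mark_of("wrist","carousel")[0]["xy"],0)[:2])
P=[x for x in g["post_1"] if abs(np.linalg.norm(x-C0)-.14)<.015]
# post circle centre + angle fit (posts at k*90)
def res(v):
    out=[]
    for x in P:
        a=np.arctan2(*(x-v[:2])[::-1]);k=np.round((a-v[2])/(np.pi/2));t=v[2]+k*np.pi/2
        out+=list(v[:2]+.14*np.array([np.cos(t),np.sin(t)])-x)
    return out
v=min((least_squares(res,[*C0,np.radians(a)]) for a in (-40,-20,0,20,40)),key=lambda s:s.cost)
print(len(P),"posts",np.round(P,4).tolist(),"centre",v.x[:2].round(4),"angle mod90",np.degrees(v.x[2])%90,"rms",v.cost)
for q in g:
    for x in g[q]:
        w=x-v.x[:2];r=np.hypot(*w)
        if r<.17: print(q,x.round(4),"r",r.round(4),"ang",np.degrees(np.arctan2(w[1],w[0])).round(2))
print(readout.get_state()["t"])
E
python3 g.py 6
```

```text
t: 17.35
ee_pos: [0.5462, 0.1365, 0.2592]
ee_rot: [[-0.775, -0.632, 0.0], [-0.632, 0.775, 0.0], [-0.0, 0.0, -1.0]]
contact_force: [0.6, 0.4, -0.2]
grip_width: -0.005
gripper_force: 0.0
t: 18.05
ee_pos: [0.6266, 0.0857, 0.456]
ee_rot: [[-0.777, -0.629, -0.001], [-0.629, 0.777, 0.0], [0.001, 0.001, -1.0]]
contact_force: [-0.9, 0.6, -1.1]
grip_width: -0.0
gripper_force: 0.0
[0.59043775 0.03546726]
4 posts [[0.6688, 0.1446], [0.6933, -0.0482], [0.4705, 0.1194], [0.5005, -0.073]] centre [0.5833 0.0357] angle mod90 52.66584672294239 rms 1.2134303350527871e-05
post_1 [0.6688 0.1446] r 0.1385 ang 51.85
post_1 [ 0.6933 -0.0482] r 0.1384 ang -37.34
post_1 [0.4705 0.1194] r 0.1404 ang 143.43
post_1 [ 0.5005 -0.073 ] r 0.1366 ang -127.29
lidded_tin_a [ 0.6443 -0.0089] r 0.0756 ang -36.2
lidded_tin_a [ 0.534 -0.023] r 0.0767 ang -129.98
lidded_tin_a [0.685  0.1665] r 0.1658 ang 52.12
open_tin [0.6353 0.1047] r 0.0864 ang 53.0
pointer_tip [0.6747 0.1597] r 0.1541 ang 53.61
18.4
```

View pics/wrist6.png

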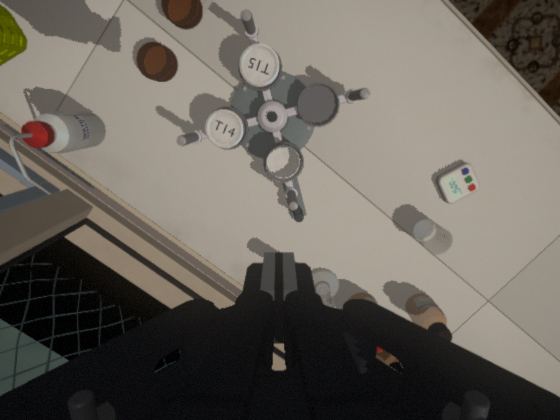

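The open tin at (284,160) now points almost at the pointer at (296,210), within about 1°. I'll refine that from a couple of other viewpoints.

```bash
python3 -m pendant '[1,0.1,0.1,-0.2,0, 1,0.2,0.2,-0.4,0, 1,0.2,0.2,-0.4,0, 1,0.2,0.2,-0.4,0, 1,0.2,0.2,-0.4,0, 1,0.2,0.2,-0.4,0]' | head -2; python3 g.py 7
python3 -m pendant '[1,0.1,-0.2,-0.1,0, 1,0.2,-0.4,-0.2,0, 1,0.2,-0.4,-0.2,0, 1,0.2,-0.4,-0.2,0, 1,0.2,-0.4,-0.2,0,1,0.2,-0.4,-0.2,0]' | head -2; python3 g.py 8
python3 -m pendant '[1,-0.1,0.2,0,-0.04, 1,-0.3,0.5,0,-0.08, 1,-0.3,0.6,0,-0.12, 1,-0.3,0.6,0,-0.16, 1,-0.3,0.6,0,-0.2, 1,-0.3,0.6,0,-0.2,1,-0.3,0.6,0,-0.2]' | head -2; python3 g.py 9
```

```text
t: 19.0
ee_pos: [0.6669, 0.1254, 0.379]
[0.58922477 0.03438287]
3 posts [[0.4739, 0.123], [0.6642, 0.1478], [0.6964, -0.051]] centre [0.5832 0.0362] angle mod90 52.648575210934695 rms 1.569254112034505e-05
post_1 [0.4739 0.123 ] r 0.1395 ang 141.54
post_1 [0.6642 0.1478] r 0.138 ang 54.03
post_1 [ 0.6964 -0.051 ] r 0.1428 ang -37.6
lidded_tin_a [0.5916 0.0425] r 0.0105 ang 36.94
lidded_tin_a [ 0.6443 -0.0128] r 0.0783 ang -38.69
lidded_tin_a [ 0.5336 -0.0216] r 0.0761 ang -130.69
open_tin [0.6327 0.1023] r 0.0826 ang 53.23
pointer_tip [0.6711 0.1658] r 0.1566 ang 55.85
19.35
t: 19.95
ee_pos: [0.7068, 0.0469, 0.3379]
[0.58810091 0.03531736]
3 posts [[0.6675, 0.1504], [0.4727, 0.124], [0.6953, -0.0464]] centre [0.5836 0.0389] angle mod90 52.72057656425944 rms 7.355653241329963e-07
post_1 [0.6675 0.1504] r 0.1396 ang 53.03
post_1 [0.4727 0.124 ] r 0.1398 ang 142.48
post_1 [ 0.6953 -0.0464] r 0.1406 ang -37.35
lidded_tin_a [ 0.5352 -0.0231] r 0.0787 ang -127.99
lidded_tin_a [ 0.6464 -0.0079] r 0.0783 ang -36.7
open_tin [0.6308 0.1022] r 0.079 ang 53.29
20.3
t: 21.0
ee_pos: [0.647, 0.1658, 0.3369]
[0.58338212 0.03331893]
3 posts [[0.47, 0.1207], [0.6975, -0.0482], [0.6624, 0.1477]] centre [0.5823 0.0358] angle mod90 53.73966001649023 rms 9.89837715478269e-06
post_1 [0.47   0.1207] r 0.1409 ang 142.91
post_1 [ 0.6975 -0.0482] r 0.1425 ang -36.1
post_1 [0.6624 0.1477] r 0.1376 ang 54.42
lidded_tin_a [ 0.5352 -0.0205] r 0.0735 ang -129.95
lidded_tin_a [ 0.645 -0.011] r 0.0782 ang -36.71
open_tin [0.634  0.1014] r 0.0835 ang 51.76
pointer_tip [0.6741 0.1635] r 0.1573 ang 54.29
21.35
```

```bash
python3 - <<'E'
from h import *
c=get_calibration("wrist");p=cv2.imread("pics/wrist9.png")
C=np.array([.583,.0375]);S=3
def pp(r,t,z,off=0):
    u=np.array([np.cos(t),np.sin(t)]);n=np.array([-u[1],u[0]]);return proj(c,[*(C+r*u+off*n),z])
cen=pp(.11,np.radians(54),.05);x0,y0=int(cen[0]-125),int(cen[1]-95)
x0=max(0,min(x0,310));y0=max(0,min(y0,230))
im=cv2.resize(p[y0:y0+190,x0:x0+250],None,fx=S,fy=S,interpolation=cv2.INTER_CUBIC)
def line(pts,col): cv2.polylines(im,[np.int32((np.array(pts)-[x0,y0]+.5)*S)],False,col,1,cv2.LINE_AA)
a=np.radians(54.2);b=np.radians(52.9)
for o in(-.015,.015): line([pp(r,a,.01,o) for r in(.08,.198)],(0,0,255))
line([pp(.154,a,.047),pp(.184,a,.047)],(0,0,255))
def circ(r,t,z,R,col):
    q=C+r*np.array([np.cos(t),np.sin(t)]);line([proj(c,[q[0]+R*np.cos(k),q[1]+R*np.sin(k),z]) for k in np.linspace(0,6.29,60)],col)
circ(.08,b,.076,.03,(0,200,0));circ(.14,b,.125,.008,(0,200,0));circ(.14,b+np.pi/2,.125,.008,(0,200,0));circ(.08,b+np.pi/2,.047,.036,(0,200,0));circ(0,0,.016,.078,(0,0,255))
cv2.imwrite("pics/ov9.png",im)
E
```

```text
(no output)
```

View pics/ov9.png

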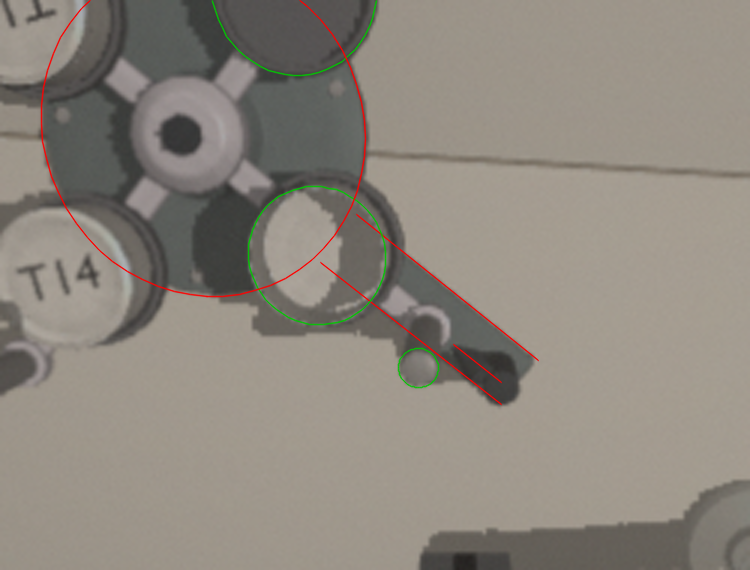

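The model overlay fits well: the tongue edges, foot and seat line up. The open tin is at about 52.9° and the pointer at about 54.2°. I'll go back behind the same post and nudge it about 1.3°.

```bash
python3 -m pendant '[1,-0.25,-0.02,0,0.05, 1,-0.5,-0.04,-0.2,0.1, 1,-0.7,-0.06,-0.4,0.15, 1,-0.772,-0.076,-0.6,0.2, 1,-0.772,-0.076,-0.8,0.205, 1,-0.772,-0.076,-1,0.205, 1,-0.772,-0.076,-1,0.205, 1,-0.772,-0.076,-1.0,0.205]' | head -2
python3 -m pendant '[1,0,0,-0.15,0, 1,0,0,-0.3,0, 1,0,0,-0.4,0, 1,0,0,-0.4,0, 1,0,0,-0.4,0, 1,0,0,-0.4,0]'
python3 - <<'E'
from h import *
P=[]
for _ in range(6):
    snapshot("top");P.append(readout.get_state()["ee_pos"])
m=np.mean(P,0);print(m,np.std(P,0));w=m[:2]-[.5815,.039];print(np.hypot(*w),np.degrees(np.arctan2(w[1],w[0])))
E
python3 arc.py 128 129.5 131 132.5 134 135 135.6 136.2 136.3
```

```text
t: 22.15
ee_pos: [0.4932, 0.1507, 0.1377]
t: 22.75
ee_pos: [0.4938, 0.1509, 0.0589]
ee_rot: [[-0.768, -0.64, 0.003], [-0.64, 0.768, 0.001], [-0.003, -0.002, -1.0]]
contact_force: [0.1, -1.0, 0.6]
grip_width: 0.001
gripper_force: 0.0
[0.49311444 0.15077041 0.05798454] [2.96123193e-04 5.74219097e-05 4.51937763e-04]
0.14249432771859813 128.33616526684798
1,-0.014,-0.011,0,0.008, 1,-0.028,-0.023,0,0.017, 1,-0.042,-0.036,0,0.025, 1,-0.055,-0.048,0,0.033, 1,-0.064,-0.057,0,0.039, 1,-0.069,-0.062,0,0.042, 1,-0.074,-0.067,0,0.046, 1,-0.075,-0.068,0,0.046
```

```bash
python3 -m pendant '[1,-0.014,-0.011,0,0.008, 1,-0.028,-0.023,0,0.017, 1,-0.042,-0.036,0,0.025, 1,-0.055,-0.048,0,0.033, 1,-0.064,-0.057,0,0.039, 1,-0.069,-0.062,0,0.042, 1,-0.074,-0.067,0,0.046, 1,-0.075,-0.068,0,0.046, 1,-0.075,-0.068,0,0.046, 1,-0.075,-0.068,0,0.046]'
python3 -m pendant '[1,0.03,0.03,0,-0.017, 1,0.075,0.068,0,-0.046, 1,0.075,0.068,0.2,-0.046, 1,0.075,0.068,0.4,-0.046, 1,0.2,0.068,0.6,-0.08, 1,0.4,0.07,0.8,-0.12, 1,0.6,0.1,1,-0.16, 1,0.8,0.15,1,-0.2, 1,0.847,0.15,1,-0.25, 1,0.847,0.15,1,-0.25]' |head -2
python3 -m pendant '[1,0,0,0.2,0, 1,0,0,0.4,0, 1,0,0,0.4,0, 1,0,0,0.4,0, 1,0,0,0.4,0]' |head -2
python3 g.py 10
cat > fit.py <<'E'
# repeated net marks, stand and carousel in the same views: angle difference
from h import *
from scipy.optimize import least_squares
C0=np.array([.583,.0375]);pt=[];po=[];ti=[]
c=get_calibration("wrist")
for _ in range(3):
    snapshot("wrist")
    for q,z,l,R in(("pointer_tip",.047,pt,.154),("post_1",.125,po,.14),("open_tin",.04,ti,.08)):
        l+=[x for x in (at_z(c,r["xy"],z)[:2] for r in nets.mark_of("wrist",q) if r["p"]>.3) if abs(np.hypot(*(x-C0))-R)<.012]
f=lambda L:sorted({(round(float(np.degrees(np.arctan2(*(x-C0)[::-1]))),1)) for x in L})
print("pointer",f(pt),"posts",f(po),"tin",f(ti))
E
python3 fit.py
```

```text
t: 24.05
ee_pos: [0.4776, 0.1371, 0.0569]
ee_rot: [[-0.668, -0.744, -0.0], [-0.744, 0.668, 0.0], [0.0, 0.0, -1.0]]
contact_force: [-0.2, -0.3, -0.7]
grip_width: 0.001
gripper_force: 0.0
t: 25.05
ee_pos: [0.6479, 0.167, 0.2559]
t: 25.55
ee_pos: [0.646, 0.1669, 0.3355]
[0.58684358 0.03416818]
4 posts [[0.5036, -0.0764], [0.6975, -0.0469], [0.6634, 0.1522], [0.4703, 0.1209]] centre [0.5837 0.0374] angle mod90 54.28806959203952 rms 9.104062883435714e-06
post_1 [ 0.5036 -0.0764] r 0.1392 ang -125.12
post_1 [ 0.6975 -0.0469] r 0.1416 ang -36.56
post_1 [0.6634 0.1522] r 0.1397 ang 55.22
post_1 [0.4703 0.1209] r 0.1408 ang 143.63
lidded_tin_a [ 0.5361 -0.0222] r 0.0763 ang -128.56
lidded_tin_a [ 0.6447 -0.0104] r 0.0775 ang -38.06
open_tin [0.6334 0.1025] r 0.0819 ang 52.58
pointer_tip [0.6726 0.1596] r 0.1511 ang 53.95
25.9
pointer [54.0, 54.5, 54.6] posts [-126.5, -125.9, -124.9, -36.5, -36.1, -36.0, 53.6, 55.2, 55.5, 144.4, 144.6] tin [50.6, 52.0, 52.2]
```

```bash
python3 - <<'E'
from h import *
c=get_calibration("wrist");p=cv2.imread("pics/wrist10.png")
C=np.array([.583,.0375]);S=4
def pp(r,t,z,off=0):
    u=np.array([np.cos(t),np.sin(t)]);n=np.array([-u[1],u[0]]);return proj(c,[*(C+r*u+off*n),z])
cen=pp(.08,np.radians(60),.05);x0,y0=int(max(0,min(cen[0]-100,360))),int(max(0,min(cen[1]-75,270)))
im=cv2.resize(p[y0:y0+150,x0:x0+200],None,fx=S,fy=S,interpolation=cv2.INTER_CUBIC)
def line(pts,col): cv2.polylines(im,[np.int32((np.array(pts)-[x0,y0]+.5)*S)],False,col,1,cv2.LINE_AA)
a=np.radians(54.2)
for o in(-.015,.015): line([pp(r,a,.01,o) for r in(.11,.198)],(0,0,255))
line([pp(.154,a,.047),pp(.184,a,.047)],(0,0,255))
def circ(r,t,z,R,col):
    q=C+r*np.array([np.cos(t),np.sin(t)]);line([proj(c,[q[0]+R*np.cos(k),q[1]+R*np.sin(k),z]) for k in np.linspace(0,6.29,60)],col)
circ(.08,a,.047,.036,(0,200,0));circ(.14,a,.125,.008,(0,200,0));circ(.14,a+np.pi/2,.125,.008,(0,200,0));circ(.08,a+np.pi/2,.047,.036,(0,200,0));circ(0,0,.016,.078,(0,0,255))
cv2.imwrite("pics/ov10.png",im)
E
```

```text
(no output)
```

View pics/ov10.png

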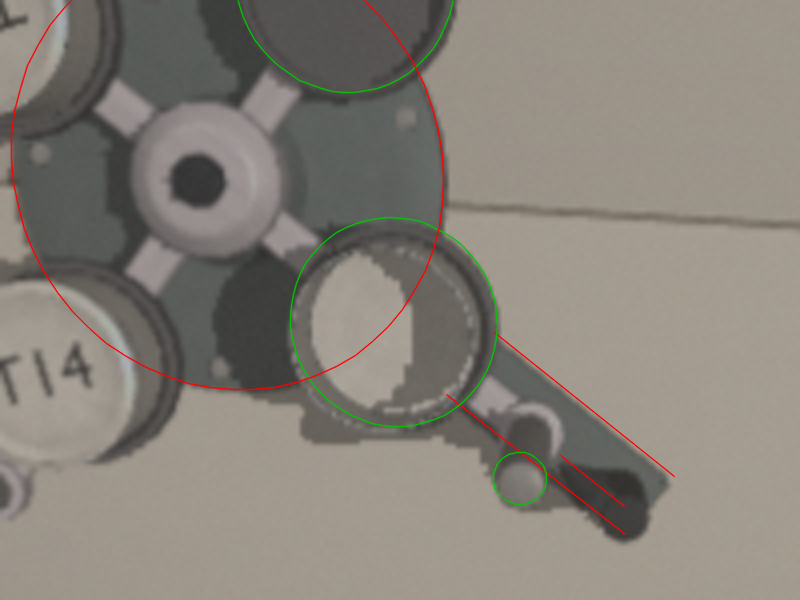

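The overlay shows the open tin's seat, centred at about (393,325), and its post at (520,480) on the pointer line. The tongue and the pointer tip, at (559,457), match the same angle to well under a degree. The tins are seated and the arm is clear, so I'm handing in.

```bash
python3 -c "
from workcell import finish_job
print(finish_job())"
```

```text
the job is handed in; nothing more can be done
None
```

The open tin is lined up with the pointer to within about half a degree by my camera measurements; I pushed only on one carousel post, the tins I could see were still in their seats, and the job was handed in at about 26 s.

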